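# Slide the loaded soldering board home in the brick hearth

## Robot

A 6-joint arm with a two-finger parallel gripper is mounted at the origin on the work surface. World frame = base frame: x ahead of the robot, y to its left, z up, the work surface at z = 0. Lengths are in m, angles in degrees, forces in N, time in s.
With the tool pointing down it reaches from about 0.375 to 0.9 m from the base axis. Payload 3.1 kg.
Tool frame: the origin (TCP) lies at the very end of the fingers, on their centre line; the grasp point (between the pads) lies 19 mm behind it (arm.grip_point_offset is the distance from the TCP to the grasp point, in m); z points along the fingers, y is the line along which they close (so a half turn about z gives the same grasp; the last joint's range is limited). The gripper opens to 85 mm and grips with 20 to 120 N. Pads are 22 mm wide; open, the fingers measure 114 mm over their backs; the gripper's body (76 mm by 85 mm) begins 54 mm behind the grasp point. The pads swing forward as they close: fully open they stand 13 mm farther back than shut.
Start: joints at [-84.998, 30.224, 82.088, -0, 67.689, -10.227], TCP at [0.164, -0.603, 0.231] pointing down, gripper open.
Joint ranges: [-176.69, 176.69], [-43.24, 126.21], [12.49, 139.97], [-82, 262], [0, 151.66], [-163.58, 163.58]. Speed limits (degrees/s): [159.86, 159.86, 180, 180, 180, 180].

## Interface

Orientations are given as [roll, pitch, yaw] about the fixed x, y, z axes, in that order (R = Rz(yaw) Ry(pitch) Rx(roll)).
In Python, from workcell import arm gives the robot as it stands.
- The arm moves only by the tool arm_command, never from a script. Its argument "targets" is one flat list of numbers, 6 for each row, row after row: the shift along the tool's x, y, z in m, then the turn, a rotation vector about the tool's x, y, z in units of 6 degrees (1.0 is 6 degrees). A call has 1 to 20 rows; each row shifts and turns the commanded pose from where the row before left it, along the tool's axes as they then stand; what a row does not reach is not made up. A row lasts 1/12 s, in which the tool goes at most 41.7 mm and 7.16 degrees, less where a joint would pass 70% of its speed; a pose out of reach is approached as far as the arm can. A call is refused whole if a number of a shift passes 0.0417 or a number of a turn 1, either way. A call with a gripper value outside its range is refused whole. "hand" is the opening, from -1 (shut) to 1 (fully open), so that 0 is half open, set as the call begins (left out, the last holds). The fingers move at their own pace and stop on an object; "squeeze" is the grip in N (left out, the last holds). Time passes only in rows, so rows that do not move let the fingers close. It gives the time, the measured TCP pose, the force, the opening and the grip force at its end, in the units of the state.
- arm.get_obs(): the state, without advancing time (a new reading comes with each control period).
- arm.camera(name): name is "scene" or "top" or "wrist"; returns a dict with "img" (400x640x3 uint8, blue, green, red), "z_map" (400x640 float32, m along the optical axis (not along the pixel's ray), 0 where there is no reading), "fx", "fy", "cx", "cy" (pixels), "origin" and "orientation" of the camera in the world; the wrist camera has in their place "T_tool_cam" (4x4, takes a point from camera to tool coordinates, whose origin is the TCP and whose axes are the flange's). Camera axes: x right, y up, looking along -z (the intrinsics and any distortion apply to the point x, -y, -z); pixel columns grow to the right and rows downward; lengths in m; the calibration is good to about 2 mm. A picture is of the moment at which its call begins: read the wrist's pose just before it.
- arm.finish_job(): hands the job in; it is judged then, once.
Trained networks look in a picture, given as the dict that the camera call returned (one of the last four; its "shot" number tells which), for a name from the list of things; names that differ only in an ending like _2 or _b are one class to them, and where a whole thing is asked for, a point or a joint stands for the part that bears it (a point fixed in the world has none). Each returns a list of dicts, best first, with "confidence" (0 to 1); they miss things now and then, are a little off and sometimes report something else, mostly with a low value. They report only what shows in the picture. A call takes as long as a camera call. They do not tell look-alikes from the thing itself.
- arm.look_for(picture, thing): "uv" ([column, row] in pixels, amid what is visible of it).
- arm.mark_of(picture, thing): "uv" ([column, row] in pixels: a listed point, or the origin of a listed thing).
The state is a dict: "clock": time; "joints": joint angles; "joint_vel": joint speeds; "effort": joint torques, N m; "eef_pos": TCP position; "tool_rot": TCP orientation; "wrist_force": force on the tool from outside, world axes, zero at the start; "torque": the same for the moment, N m; "gripper_width": finger opening in m; "grip_force": force on a finger pad.
Only numpy, scipy, OpenCV 4.12 (cv2) and the standard library are available. Lean on these libraries where they do the work, as an engineer would, in place of code of your own. Each camera call takes 0.05 s, during which the arm holds its last target. There are 200 camera calls.

## Task

Push the soldering board, with the copper bowl standing on it, along the bench into the brick hearth, in under its roof, until the board's far edge lies flush against the brick at the back. The back brick is only standing there loose in the dark under the roof, further in or further out from day to day: feel for it and stop when the board meets it, without shoving the brick any deeper. Keep the bowl upright in the middle of the board, and leave the other things on the bench alone.

Things in the scene. Friction and masses are not known exactly. Their poses are not given: they have to be found in the camera images.
- hearth: Fixed firebrick hearth on the bench, a short tunnel, its mouth facing the robot's right (-y). Origin: on the bench, mid-mouth, in the plane of the walls' front ends; x points straight in (yaw about 1.4 to 1.75), y to the left as one looks in, z up. Two side walls from x = 0 to 230 mm, each 64 mm thick and 114 mm high, 190 mm apart inside. All points below turn with it.
- roof_edge (a point): Middle of the roof's lower front edge, 20 mm in from the mouth, 114 mm above the bench. The roof is a kiln shelf 300 mm wide and 18 mm thick lying on the walls; in front of it the mouth is open above. A gripper held plumb usually strikes the roof before the board is home; leaning back about 40 degrees, fingertips leading, it clears.
- brick_nearest (a point): Point on the bench 115 mm inside the mouth: the nearest place at which the back brick's face can be. The back brick, under the roof, is 182 mm wide, 64 mm thick, 108 mm high; it stands square across the tunnel and can only slide along it. It starts to slide when pushed with about 16 N, and stays where it is shoved.
- brick_farthest (a point): Point on the bench 160 mm inside the mouth: the farthest place at which the back brick's face can be. So the board's near edge ends between 5 mm outside and 40 mm inside the mouth. The brick's true place is not measured; it is felt by the push growing harder.
- board: Loose off-white soldering board with scorch marks, 120 (x) x 150 (y) x 25 mm thick, 0.35 to 0.7 kg, too wide to grasp. Origin: centre of its underside. Lies flat, its centre 205 to 265 mm before the mouth, up to 35 mm off the midline, turned up to 20 degrees, its +x edge towards the hearth: that edge goes against the brick. Slides at 2 to 6 N, bowl included.
- bowl: Loose copper bowl, 80 mm across the rim, 34 mm high, 0.08 to 0.17 kg, standing near the middle of the board. Origin: centre of its underside; z up through its mouth.
- flux_jar: Bystander: white plastic jar, 54 mm across, 75 mm high, on the bench on the far side of the board's way (from the robot). Origin: centre of its underside.
- file_block: Bystander: wooden block 90 x 180 x 50 mm full of upright files, about 150 mm high in all, behind the hearth, to the robot's left. Origin: centre of its underside.
- charcoal: Bystander: black charcoal block 70 x 130 x 30 mm, flat on the bench to the robot's right, behind the board as seen from the hearth. Origin: centre of its underside.
Mind the look-alikes: they are no part of the job. What is shaped like the board but green or turquoise is not meant.

How it is judged (in metres and radians):
At the end, for the whole second after the job is handed in: The board lies flat in the hearth, its +x edge within 3 mm of the back brick and square to it within 2 degrees; the brick is within 5 mm of where it stood; the bowl stands upright on the board, within 35 mm of the board's centre; all at rest (x of brick_c0 in the frame of board between 0.088 and 0.095 m and angle between the x axis of board and the x axis of hearth, either way round below 0.035 rad and x of board in the frame of hearth above 0.048 m and y of board in the frame of hearth between -0.025 and 0.025 m and angle between board's own z axis and vertical below 0.05 rad and height (world z) of board below 0.006 m and distance of brick_c0 from where it was at the start of the episode below 0.005 m and horizontal distance between bowl and board below 0.035 m and angle between bowl's own z axis and vertical below 0.1 rad and z of bowl in the frame of board between 0.02 and 0.03 m and linear speed of each of board, bowl below 0.01 m/s); the robot touches nothing.
It fails at once if the back brick is shoved more than 5 mm (distance of brick_c0 from where it was at the start of the episode above 0.005 m).
It fails at once if the bowl is tipped or comes off the board (angle between bowl's own z axis and vertical above 0.35 rad or z of bowl in the frame of board below 0.015 m).
It fails at once if a bystander (jar, file block, charcoal) is moved more than 15 mm (distance of any of flux_jar, file_block, charcoal from where it was at the start of the episode above 0.015 m).
It also fails if it takes over 67 s, if anything falls off the work surface, if the arm or the gripper's body presses on something with over 40 N, if the wrist force passes 120 N, or if a joint passes its speed limit or range.

## Working session

There is one attempt and no reset: what is moved stays moved. The work goes in short steps, Python scripts to look and compute and a tool call to move; the robot and the scene stay as the last step left them, time stands still between calls to the robot, and variables do not carry over. Pictures are saved under pics/ and viewed, at most 10 in all, crops included, and the job is handed in when it is done.

Besides the shell and the picture viewer there is one more tool, called after "Call:" as a command line: name --argument value ..., lists and objects as JSON in quotes. arm_command: Moves the arm, as the interface text tells. Its arguments: {"type":"object","properties":{"targets":{"type":"array"},"hand":{"type":"number"},"squeeze":{"type":"number"}},"required":["targets"]}

```bash
mkdir -p pics; ls; cat > h.py <<'E'
import numpy as np, cv2
from scipy.spatial.transform import Rotation as R
from workcell import arm
def ori(o):
    o=np.array(o,float)
    return o if o.shape==(3,3) else (R.from_euler('xyz',o,degrees=True).as_matrix() if o.size==3 else None)
def pose(p):
    if 'T_tool_cam' in p:
        s=arm.get_obs(); T=np.eye(4); T[:3,:3]=ori(s['tool_rot']); T[:3,3]=s['eef_pos']
        T=T@np.array(p['T_tool_cam']); return T[:3,:3],T[:3,3]
    return ori(p['orientation']),np.array(p['origin'])
def ray(p,uv):
    Rm,o=pose(p); u,v=uv
    return o,Rm@np.array([(u-p['cx'])/p['fx'],-(v-p['cy'])/p['fy'],-1])
def onz(p,uv,z):
    o,d=ray(p,uv); return o+d*(z-o[2])/d[2]
def cloud(p):
    Rm,o=pose(p); z=p['z_map']; v,u=np.mgrid[:z.shape[0],:z.shape[1]]
    c=np.stack([(u-p['cx'])/p['fx']*z,-(v-p['cy'])/p['fy']*z,-z],-1)
    w=c@Rm.T+o; w[z==0]=np.nan; return w
E
python3 - <<'E'
from h import *
s=arm.get_obs(); print(s)
for n in ['top','scene']:
    p=arm.camera(n); cv2.imwrite(f'pics/{n}1.png',p['img'])
    print(n,[ (k,v) for k,v in p.items() if k not in('img','z_map')])
    for t,z in [('board',0),('bowl',.025),('hearth',0),('roof_edge',.114),('flux_jar',0),('charcoal',0),('file_block',0)]:
        for m in arm.mark_of(p,t)[:3]: print(t,np.round(m['uv']),round(m['confidence'],2),np.round(onz(p,m['uv'],z),3))
E
```

```text
pics
{'clock': 0.0, 'joints': array([-8.49980796e+01,  3.02769196e+01,  8.21560985e+01,  1.23842936e-03,
        6.76874023e+01, -1.02278093e+01]), 'joint_vel': array([ 0.07359984,  0.09464716,  0.04219511, -0.03565973, -0.04109765,
       -0.09756262]), 'effort': array([ 3.52629286e-04, -4.42348945e+01, -1.78025758e+01, -2.88410783e-04,
        8.61384789e-03, -5.70575139e-06]), 'eef_pos': array([ 0.164148  , -0.60233372,  0.23035714]), 'tool_rot': array([-1.79881696e+02, -2.25086503e-02,  1.52292350e+01]), 'wrist_force': array([0.53271825, 0.21774546, 0.75206017]), 'torque': array([0.03365637, 0.02052622, 0.02174392]), 'grip_force': 0.0, 'gripper_width': 0.08507589237794276}
top [('fx', 517.6132260980381), ('fy', 517.6132260980381), ('cx', 329.82574867545213), ('cy', 193.514277425362), ('origin', array([ 2.52056371e-01, -1.14008439e-04,  1.77182817e+00])), ('orientation', array([  8.72329513,   0.9591056 , -90.6729013 ])), ('shot', 1)]
board [386. 200.] 0.95 [ 0.5   -0.169  0.   ]
board [471. 255.] 0.8 [ 0.305 -0.45   0.   ]
board [407. 260.] 0.66 [ 0.292 -0.233  0.   ]
bowl [388. 
[... 290 characters left out ...]
, 326.8752063345655), ('cy', 196.39214012370448), ('origin', array([1.13670103, 0.49375571, 1.52630845])), ('orientation', array([ 28.16408991,  -0.52430509, 129.31038258])), ('shot', 2)]
board [212. 197.] 0.91 [ 0.754 -0.321  0.   ]
board [291. 174.] 0.76 [ 0.505 -0.171  0.   ]
board [318. 125.] 0.62 [ 0.281 -0.234  0.   ]
bowl [290. 171.] 0.73 [ 0.509 -0.169  0.025]
hearth [346. 213.] 0.73 [0.504 0.079 0.   ]
hearth [435. 290.] 0.51 [0.54  0.467 0.   ]
roof_edge [351. 197.] 0.63 [0.494 0.086 0.114]
roof_edge [291. 172.] 0.28 [ 0.549 -0.125  0.114]
flux_jar [267. 222.] 0.8 [ 0.702 -0.108  0.   ]
charcoal [238. 132.] 0.71 [ 0.494 -0.446  0.   ]
file_block [435. 289.] 0.93 [0.537 0.465 0.   ]
```

View pics/top1.png

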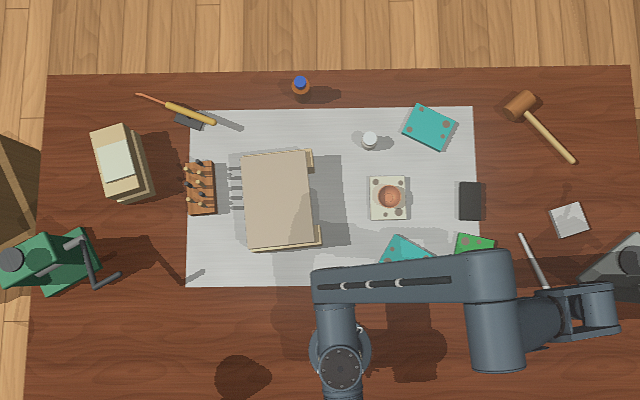

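```bash
python3 - <<'E'
from h import *
p=arm.camera('top'); w=cloud(p); img=p['img']
hsv=cv2.cvtColor(img,cv2.COLOR_BGR2HSV)
cv2.imwrite('pics/crop.png',cv2.resize(img[140:260,260:500],None,fx=3,fy=3,interpolation=cv2.INTER_CUBIC))
# board-top height
def rect(m,name):
    n,l=cv2.connectedComponents(m.astype(np.uint8))
    for i in range(1,n):
        q=w[l==i][:,:2]
        if len(q)>150:
            r=cv2.minAreaRect(q.astype(np.float32)); print(name,len(q),np.round(r[0],4),np.round(r[1],4),round(r[2],2),np.nanmedian(w[l==i][:,2]))
rect((w[...,2]>.015)&(w[...,2]<.07)&(w[...,0]>.15),'low')
rect((w[...,2]>.122)&(w[...,2]<.15)&(w[...,0]>.3),'roof')
rect((w[...,2]>.085)&(w[...,2]<.15)&(w[...,0]>.3),'hearth')
E
```

```text
low 1071 [ 0.7281 -0.7063] [0.3017 0.1061] 40.18 0.044296247669926014
low 1454 [ 0.7515 -0.3173] [0.1494 0.1258] 62.43 0.024902056299054953
low 689 [0.6186 0.6752] [0.1083 0.2598] 83.19 0.056339670125409524
low 1278 [0.5451 0.4673] [0.1814 0.0931] 5.21 0.04907259852713142
low 1534 [ 0.5049 -0.1686] [0.121  0.1509] 89.73 0.02667638114044779
low 819 [ 0.4895 -0.4483] [0.0721 0.1303] 86.84 0.029344817407237267
low 902 [ 0.4214 -0.7772] [0.0995 0.1042] 16.98 0.024922430893601022
low 515 [ 0.3352 -0.455 ] [0.1222 0.0712] 76.19 0.02545156835909501
low 261 [ 0.2866 -0.6475] [0.2009 0.0215] 23.06 0.02116921052944698
low 1570 [ 0.262 -0.919] [0.1066 0.2626] 35.71 0.03775694706041732
low 773 [ 0.3384 -0.2197] [0.0883 0.1847] 6.09 0.02499970333254531
low 169 [0.3263 0.8319] [0.1117 0.0247] 19.57 0.026868748678210874
low 913 [0.2556 0.9206] [0.0724 0.1748] 28.34 0.029268210925734506
roof 2287 [0.628  0.7296] [0.2335 0.1174] 17.09 0.13350185517493185
roof 6121 [0.4896 0.1968] [0.3038 0.2153] 5.67 0.13161329409843758
hearth 294 [0.8753 0.1204] [0.0537 0.0624] 8.96 0.1054609111862641
hearth 468 [0.8097 0.5443] [0.2949 0.0259] 69.03 0.10340122208093894
hearth 2722 [0.6277 0.7305] [0.2334 0.1197] 17.22 0.13088364558931187
hearth 6745 [0.492  0.1871] [0.32   0.2351] 5.61 0.13111846389521675
```

View pics/crop.png

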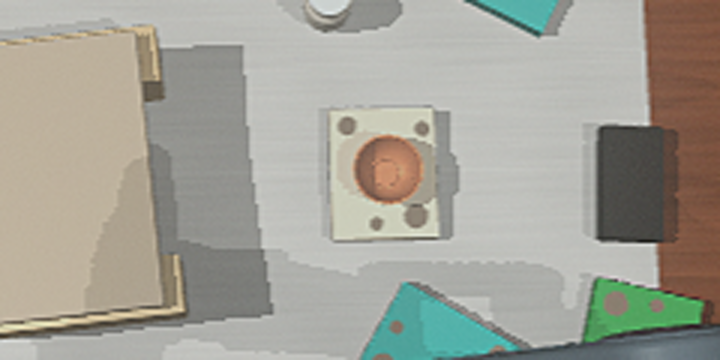

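The off-white board with the bowl is at top px (388,197). It is the only off-white one. The look-alikes are teal at (430,127), teal at (405,250) and green at (472,245), and the grey square at (570,220) is another object. Charcoal is at (469,201), the jar at (370,140), and the hearth mouth faces right at about px (318,200). The close crop confirms the choice.

```bash
cat >> h.py <<'E'
def orient(yaw,lean):  # tool x along yaw dir, leaning back 'lean' deg, tips leading
    y=np.radians(yaw);l=np.radians(lean);h=np.array([np.cos(y),np.sin(y),0]);u=np.array([0,0,1.])
    x=np.cos(l)*h+np.sin(l)*u; z=np.sin(l)*h-np.cos(l)*u
    return np.stack([x,np.cross(z,x),z],1)
def plan(pos,yaw,lean,n,s=None):
    s=s or arm.get_obs(); R0=ori(s['tool_rot']); p0=np.array(s['eef_pos'])
    dR=R.from_matrix(R0.T@orient(yaw,lean)).as_rotvec(); p=R0.T@(np.array(pos)-p0)
    st=R.from_rotvec(dR/n).as_matrix(); A=np.zeros((3,3)); M=np.eye(3)
    for k in range(n): A+=M; M=M@st
    d=np.linalg.solve(A,p); row=list(np.round(d,4))+list(np.round(np.degrees(dR)/n/6,3))
    q=p0.copy(); M=R0.copy(); path=[]
    for k in range(n): q=q+M@d; M=M@st; path.append(q.round(3))
    print('row x',n,[float(v) for v in row]); return path
E
python3 - <<'E'
from h import *
p=arm.camera('wrist'); print(np.round(p['T_tool_cam'],3))
for q in plan([.505,-.31,.2],90,40,18)[::4]: print(q)
E
```

```text
[[-0.     0.961  0.277  0.069]
 [ 1.     0.     0.001 -0.001]
 [ 0.001  0.277 -0.961 -0.143]
 [ 0.     0.     0.     1.   ]]
row x 18 [0.025, 0.0048, 0.01, 0.241, 0.316, -0.662]
[ 0.19  -0.601  0.221]
[ 0.29  -0.573  0.189]
[ 0.381 -0.515  0.173]
[ 0.452 -0.433  0.174]
[ 0.498 -0.335  0.193]
```

Call:
arm_command --targets '[0.025,0.0048,0.01,0.241,0.316,-0.662,0.025,0.0048,0.01,0.241,0.316,-0.662,0.025,0.0048,0.01,0.241,0.316,-0.662,0.025,0.0048,0.01,0.241,0.316,-0.662,0.025,0.0048,0.01,0.241,0.316,-0.662,0.025,0.0048,0.01,0.241,0.316,-0.662,0.025,0.0048,0.01,0.241,0.316,-0.662,0.025,0.0048,0.01,0.241,0.316,-0.662,0.025,0.0048,0.01,0.241,0.316,-0.662,0.025,0.0048,0.01,0.241,0.316,-0.662,0.025,0.0048,0.01,0.241,0.316,-0.662,0.025,0.0048,0.01,0.241,0.316,-0.662,0.025,0.0048,0.01,0.241,0.316,-0.662,0.025,0.0048,0.01,0.241,0.316,-0.662,0.025,0.0048,0.01,0.241,0.316,-0.662,0.025,0.0048,0.01,0.241,0.316,-0.662,0.025,0.0048,0.01,0.241,0.316,-0.662,0.025,0.0048,0.01,0.241,0.316,-0.662,0,0,0,0,0,0,0,0,0,0,0,0]' --hand 1

```text
clock: 2.57
eef_pos: [0.5056, -0.3096, 0.2006]
tool_rot: [180.0, -40.0, 90.1]
wrist_force: [0.0, 0.0, -0.3]
gripper_width: 0.0853
grip_force: 0.0
```

```bash
python3 - <<'E'
from h import *
p=arm.camera('wrist'); w=cloud(p); cv2.imwrite('pics/w1.png',p['img'])
m=(w[...,2]>.018)&(w[...,2]<.032)&(abs(w[...,0]-.505)<.12)&(abs(w[...,1]+.169)<.12)
n,l=cv2.connectedComponents(m.astype(np.uint8))
for i in range(1,n):
    q=w[l==i]
    if len(q)>800: r=cv2.minAreaRect(q[:,:2].astype(np.float32)); print(len(q),np.round(r[0],4),np.round(r[1],4),round(r[2],2),np.median(q[:,2]))
# hearth: front wall/roof faces
m=(w[...,1]>0)&(w[...,1]<.35)&(abs(w[...,0]-.5)<.2)&(w[...,2]>.01)&(w[...,2]<.15)
q=w[m]; print(m.sum())
def line(a,name):
    if len(a)<30: print(name,len(a)); return
    v=cv2.fitLine(a[:,:2].astype(np.float32),cv2.DIST_HUBER,0,.01,.01).ravel(); print(name,len(a),np.round(v,4))
fr=q[(q[:,1]<.095)&(q[:,2]<.1)&(q[:,2]>.02)]; 
L=fr[fr[:,0]<.41];Rr=fr[fr[:,0]>.595]
print('wall fronts',len(L),np.median(L,0) if len(L) else 0,len(Rr),np.median(Rr,0) if len(Rr) else 0)
inn=q[(abs(q[:,0]-.495)<.08)&(q[:,2]<.105)&(q[:,2]>.01)]
print('inside',len(inn)); 
if len(inn): print(np.percentile(inn[:,1],[1,25,50,75,99]).round(3)); line(inn[inn[:,1]>.15],'brick?')
top=q[(q[:,2]>.127)]; 
if len(top): r=cv2.minAreaRect(top[:,:2].astype(np.float32)); print('roof',r)
E
```

```text
9319 [ 0.5021 -0.1706] [0.1503 0.1209] 0.17 0.025803895294931156
3343
wall fronts 1675 [0.37492738 0.05679855 0.04463115] 905 [0.62484976 0.08085242 0.03561149]
inside 0
```

View pics/w1.png

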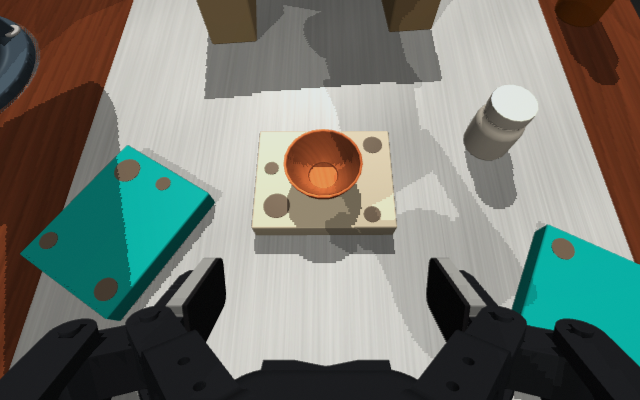

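The wrist view shows the board at (325,180) with the bowl centred, the hearth walls at (230,20) and (415,15), and the jar at (500,120). The open fingers straddle the middle, and the teal look-alike at (120,230) is clear of the way.

```bash
python3 - <<'E'
from h import *
for q in plan([.5035,-.275,.022],90,40,10)[::4]: print(q)
E
```

```text
row x 10 [-0.0087, -0.0002, 0.016, 0.0, 0.001, -0.0]
[ 0.505 -0.307  0.183]
[ 0.504 -0.293  0.111]
[ 0.504 -0.279  0.04 ]
```

Call:
arm_command --targets '[-0.0087,-0.0002,0.016,0,0,0,-0.0087,-0.0002,0.016,0,0,0,-0.0087,-0.0002,0.016,0,0,0,-0.0087,-0.0002,0.016,0,0,0,-0.0087,-0.0002,0.016,0,0,0,-0.0087,-0.0002,0.016,0,0,0,-0.0087,-0.0002,0.016,0,0,0,-0.0087,-0.0002,0.016,0,0,0,-0.0087,-0.0002,0.016,0,0,0,-0.0087,-0.0002,0.016,0,0,0,0,0,0,0,0,0,0,0,0,0,0,0]'

```text
clock: 3.62
eef_pos: [0.5024, -0.2748, 0.0215]
tool_rot: [-179.9, -40.1, 89.8]
wrist_force: [0.3, -0.5, 0.8]
gripper_width: 0.0851
grip_force: 0.0
```

Call:
arm_command --targets '[-0.0032,0,0.0038,0,0,0,-0.0032,0,0.0038,0,0,0,0,0,0,0,0,0]'

```text
clock: 3.87
eef_pos: [0.5032, -0.2748, 0.0123]
tool_rot: [179.9, -40.0, 90.0]
wrist_force: [-0.7, 0.1, -0.4]
gripper_width: 0.0851
grip_force: 0.0
```

Call:
arm_command --targets '[-0.0013,0,0.0015,0,0,0,-0.0006,0,0.0008,0,0,0,0,0,0,0,0,0]'

```text
clock: 4.12
eef_pos: [0.5032, -0.2742, 0.0094]
tool_rot: [180.0, -40.0, 90.0]
wrist_force: [0.3, 0.4, 0.1]
gripper_width: 0.0855
grip_force: 0.0
```

Call:
arm_command --targets '[-0.0013,0,0.0015,0,0,0,0,0,0,0,0,0]'

```text
clock: 4.28
eef_pos: [0.5031, -0.2741, 0.0072]
tool_rot: [180.0, -40.0, 90.0]
wrist_force: [-0.3, 0.9, 0.8]
gripper_width: 0.0856
grip_force: 0.0
```

Call:
arm_command --targets '[-0.0013,0,0.0015,0,0,0,0,0,0,0,0,0]'

```text
clock: 4.45
eef_pos: [0.503, -0.2741, 0.0051]
tool_rot: [180.0, -40.1, 90.0]
wrist_force: [0.8, 0.3, 0.8]
gripper_width: 0.0852
grip_force: 0.0
```

Call:
arm_command --targets '[-0.0006,0,0.0008,0,0,0,0,0,0,0,0,0]'

```text
clock: 4.62
eef_pos: [0.5031, -0.274, 0.0042]
tool_rot: [180.0, -40.1, 90.0]
wrist_force: [0.2, -0.3, 0.3]
gripper_width: 0.0854
grip_force: 0.0
```

Call:
arm_command --targets '[-0.0013,0,0.0015,0,0,0,0,0,0,0,0,0]'

```text
clock: 4.78
eef_pos: [0.503, -0.2741, 0.0021]
tool_rot: [180.0, -40.0, 90.0]
wrist_force: [-0.0, -0.2, -0.8]
gripper_width: 0.0855
grip_force: 0.0
```

Call:
arm_command --targets '[-0.0013,0,0.0015,0,0,0,0,0,0,0,0,0]'

```text
clock: 4.95
eef_pos: [0.503, -0.2741, 0.0001]
tool_rot: [180.0, -40.1, 90.0]
wrist_force: [0.4, 0.2, -0.5]
gripper_width: 0.0854
grip_force: 0.0
```

```bash
python3 - <<'E'
from h import *
s=arm.get_obs(); print(s['eef_pos'],s['wrist_force'])
for n in ['wrist']:
    p=arm.camera(n); cv2.imwrite('pics/w2.png',p['img'])
E
```

```text
[ 5.03011487e-01 -2.74127356e-01  7.15803710e-05] [ 0.35224153  0.21333582 -0.50870639]
```

View pics/w2.png

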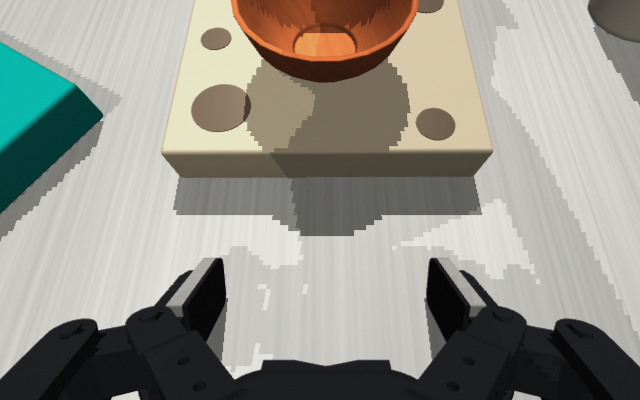

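The wrist view shows the fingers centred (cols 215 and 440, mid 327) on the board's near edge (row 150-178, cols 162-492), which is parallel to them. Next I make contact and start pushing.

Call:
arm_command --targets '[0.0031,0,0.0026,0,0,0,0.0031,0,0.0026,0,0,0,0.0031,0,0.0026,0,0,0,0.0031,0,0.0026,0,0,0,0.0031,0,0.0026,0,0,0,0.0031,0,0.0026,0,0,0,0.0031,0,0.0026,0,0,0,0.0031,0,0.0026,0,0,0,0.0023,0,0.0019,0,0,0,0.0023,0,0.0019,0,0,0,0.0023,0,0.0019,0,0,0,0.0023,0,0.0019,0,0,0,0.0023,0,0.0019,0,0,0,0.0023,0,0.0019,0,0,0]'

```text
clock: 6.17
eef_pos: [0.5035, -0.226, 0.0005]
tool_rot: [179.9, -39.8, 90.1]
wrist_force: [-2.1, -6.2, 1.2]
gripper_width: 0.0854
grip_force: 2.8
```

```bash
python3 - <<'E'
from h import *
for q in plan([.503,-.09,.001],95.5,40,20)[::4]: print(q)
E
```

```text
row x 20 [0.0052, 0.0003, 0.0043, 0.03, 0.002, -0.035]
[ 0.504 -0.219  0.   ]
[ 0.505 -0.192  0.001]
[ 0.505 -0.165  0.001]
[ 0.505 -0.138  0.001]
[ 0.504 -0.11   0.001]
```

Call:
arm_command --targets '[0.0052,0.0003,0.0043,0.03,0.002,-0.035,0.0052,0.0003,0.0043,0.03,0.002,-0.035,0.0052,0.0003,0.0043,0.03,0.002,-0.035,0.0052,0.0003,0.0043,0.03,0.002,-0.035,0.0052,0.0003,0.0043,0.03,0.002,-0.035,0.0052,0.0003,0.0043,0.03,0.002,-0.035,0.0052,0.0003,0.0043,0.03,0.002,-0.035,0.0052,0.0003,0.0043,0.03,0.002,-0.035,0.0052,0.0003,0.0043,0.03,0.002,-0.035,0.0052,0.0003,0.0043,0.03,0.002,-0.035,0.0052,0.0003,0.0043,0.03,0.002,-0.035,0.0052,0.0003,0.0043,0.03,0.002,-0.035,0.0052,0.0003,0.0043,0.03,0.002,-0.035,0.0052,0.0003,0.0043,0.03,0.002,-0.035]'

```text
clock: 7.33
eef_pos: [0.5045, -0.1287, 0.0014]
tool_rot: [-180.0, -40.2, 93.9]
wrist_force: [0.7, -4.1, -3.0]
gripper_width: 0.0853
grip_force: 1.6
```

```bash
cat > look.py <<'E'
from h import *
import sys
H=np.array([.501,.070]);hy=np.radians(95.5);h=np.array([np.cos(hy),np.sin(hy)]);l=np.array([-h[1],h[0]])
def hf(q): q=np.array(q[:2])-H; return np.round([q@h,q@l],4)
s=arm.get_obs(); print('tcp_h',hf(s['eef_pos']),s['eef_pos'].round(4),s['tool_rot'].round(1),s['wrist_force'].round(1))
for cam in sys.argv[1:]:
    p=arm.camera(cam); w=cloud(p); cv2.imwrite(f'pics/{cam}_{p["shot"]}.png',p['img']); print(cam,p['shot'])
    b=cv2.cvtColor(p['img'],cv2.COLOR_BGR2HSV)
    e=s['eef_pos']
    m=(w[...,2]>.019)&(w[...,2]<.031)&(b[...,1]<90)&(b[...,2]>60)&(abs(w[...,0]-e[0])<.12)&(w[...,1]>e[1]-.02)&(w[...,1]<e[1]+.16)
    q=w[m]
    if len(q)>100:
        r=cv2.minAreaRect(q[:,:2].astype(np.float32)); print('board',len(q),hf(r[0]),np.round(r[1],4),round(r[2],2))
    m=(b[...,1]>120)&(w[...,2]>.03)&(w[...,2]<.065)&(np.hypot(w[...,0]-e[0],w[...,1]-e[1]-.06)<.07)
    q=w[m]
    if len(q)>40: r=cv2.minAreaRect(q[:,:2].astype(np.float32)); print('bowl',len(q),hf(r[0]),np.round(r[1],3))
E
python3 look.py top wrist
```

```text
tcp_h [-0.1982  0.0156] [ 0.5045 -0.1287  0.0014] [-180.   -40.2   93.9] [ 0.7 -4.1 -3. ]
top 7
board 317 [-0.106  -0.0365] [0.0681 0.1399] 50.97
wrist 8
board 47538 [-0.1445  0.0153] [0.1507 0.1319] 3.96
bowl 26862 [-0.14    0.0157] [0.08  0.079]
```

```bash
python3 - <<'E'
from h import *
for q in plan([.5065,-.060,.001],95.5,40,12)[::4]: print(q)
E
```

```text
row x 12 [0.0042, 0.0007, 0.0037, 0.013, -0.006, -0.018]
[ 0.504 -0.122  0.002]
[ 0.505 -0.099  0.002]
[ 0.506 -0.077  0.001]
```

Call:
arm_command --targets '[0.0042,0.0007,0.0037,0.013,-0.006,-0.018,0.0042,0.0007,0.0037,0.013,-0.006,-0.018,0.0042,0.0007,0.0037,0.013,-0.006,-0.018,0.0042,0.0007,0.0037,0.013,-0.006,-0.018,0.0042,0.0007,0.0037,0.013,-0.006,-0.018,0.0042,0.0007,0.0037,0.013,-0.006,-0.018,0.0042,0.0007,0.0037,0.013,-0.006,-0.018,0.0042,0.0007,0.0037,0.013,-0.006,-0.018,0.0042,0.0007,0.0037,0.013,-0.006,-0.018,0.0042,0.0007,0.0037,0.013,-0.006,-0.018,0.0042,0.0007,0.0037,0.013,-0.006,-0.018,0.0042,0.0007,0.0037,0.013,-0.006,-0.018]'

```text
clock: 8.43
eef_pos: [0.5092, -0.064, 0.0011]
tool_rot: [179.6, -39.6, 95.6]
wrist_force: [0.4, -10.2, 8.1]
gripper_width: 0.0851
grip_force: 5.0
```

```bash
python3 look.py wrist; python3 - <<'E'
from h import *
for q in plan([.504,.031,.001],95.5,40,18)[::4]: print(q)
E
```

```text
tcp_h [-0.1342  0.0047] [ 0.5092 -0.064   0.0011] [179.6 -39.6  95.6] [  0.4 -10.2   8.1]
wrist 9
board 48252 [-0.0807  0.0057] [0.1504 0.1329] 5.57
bowl 27460 [-0.0759  0.0058] [0.08  0.079]
row x 18 [0.004, 0.0002, 0.0033, 0.003, 0.003, 0.001]
[ 0.509 -0.057  0.001]
[ 0.508 -0.036  0.001]
[ 0.506 -0.016  0.001]
[0.505 0.005 0.001]
[0.504 0.026 0.001]
```

Call:
arm_command --targets '[0,0,0,0,0,0,0,0,0,0,0,0]'

```text
clock: 8.65
eef_pos: [0.5086, -0.0624, 0.0006]
tool_rot: [179.7, -39.7, 95.5]
wrist_force: [1.1, -4.3, 2.9]
gripper_width: 0.0854
grip_force: 2.1
```

Call:
arm_command --targets '[0.004,0.0002,0.0033,0,0,0,0.004,0.0002,0.0033,0,0,0,0.004,0.0002,0.0033,0,0,0,0.004,0.0002,0.0033,0,0,0,0.004,0.0002,0.0033,0,0,0,0.004,0.0002,0.0033,0,0,0,0.004,0.0002,0.0033,0,0,0,0.004,0.0002,0.0033,0,0,0,0.004,0.0002,0.0033,0,0,0,0.004,0.0002,0.0033,0,0,0]'

```text
clock: 9.48
eef_pos: [0.5054, -0.0112, 0.0003]
tool_rot: [179.7, -39.7, 95.6]
wrist_force: [0.5, -7.9, 5.0]
gripper_width: 0.0857
grip_force: 3.8
```

```bash
python3 look.py wrist
```

```text
tcp_h [-0.0812  0.0034] [ 5.054e-01 -1.120e-02  3.000e-04] [179.7 -39.7  95.6] [ 0.5 -7.9  5. ]
wrist 10
board 48746 [-0.0283  0.004 ] [0.1503 0.1338] 5.64
bowl 27857 [-0.0232  0.0048] [0.079 0.079]
```

Call:
arm_command --targets '[0.004,0.0002,0.0032,0,0,0,0.004,0.0002,0.0032,0,0,0,0.004,0.0002,0.0032,0,0,0,0.004,0.0002,0.0032,0,0,0,0.004,0.0002,0.0032,0,0,0,0.004,0.0002,0.0032,0,0,0,0.004,0.0002,0.0032,0,0,0,0.004,0.0002,0.0032,0,0,0,0.004,0.0002,0.0032,0,0,0,0.004,0.0002,0.0032,0,0,0,0.003,0,0.0025,0,0,0,0.0015,0,0.0013,0,0,0,0,0,0,0,0,0,0,0,0,0,0,0]'

```text
clock: 10.7
eef_pos: [0.5005, 0.0481, 0.0015]
tool_rot: [179.9, -39.9, 95.5]
wrist_force: [0.7, -0.3, -0.6]
gripper_width: 0.0858
grip_force: 0.0
```

```bash
python3 look.py wrist scene
```

```text
tcp_h [-0.0217  0.0026] [0.5005 0.0481 0.0015] [179.9 -39.9  95.5] [ 0.7 -0.3 -0.6]
wrist 11
board 47772 [0.0304 0.0031] [0.1503 0.133 ] 5.43
bowl 26729 [0.0352 0.0036] [0.079 0.079]
scene 12
board 157 [-0.0216  0.0072] [0.134  0.0363] 1.44
```

View pics/wrist_11.png

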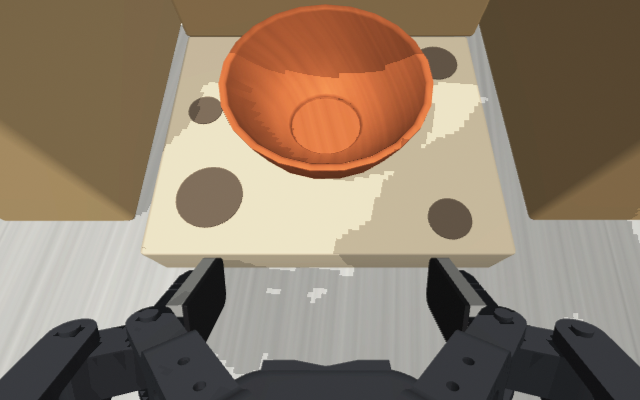

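```bash
python3 - <<'E'
from h import *
p=arm.camera('wrist'); w=cloud(p)
q=w[(w[...,1]>.15)&(w[...,2]>.03)&(w[...,2]<.105)&(abs(w[...,0]-.49)<.085)]
print(len(q)); print(np.percentile(q,[5,50,95],axis=0).round(3) if len(q) else '')
E
```

```text
0
```

```bash
python3 - <<'E'
from h import *
from look import hf
p=arm.camera('wrist'); w=cloud(p)
for v in (3,15,28,34,38,45,60):
  print(v,[(list(hf(w[v,u])),round(float(w[v,u,2]),3)) for u in (190,215,470)])
E
```

```text
tcp_h [-0.0222  0.0024] [0.5007 0.0477 0.0014] [179.9 -39.9  95.5] [0.8 0.  0.8]
3 [([np.float64(0.1233), np.float64(0.0805)], 0.024), ([np.float64(0.1232), np.float64(0.0663)], 0.024), ([np.float64(0.1232), np.float64(-0.0791)], 0.024)]
15 [([np.float64(0.1228), np.float64(0.083)], 0.017), ([np.float64(0.1237), np.float64(0.0687)], 0.016), ([np.float64(0.1238), np.float64(-0.0823)], 0.016)]
28 [([np.float64(0.1229), np.float64(0.0863)], 0.008), ([np.float64(0.1236), np.float64(0.0712)], 0.007), ([np.float64(0.1233), np.float64(-0.0855)], 0.008)]
34 [([np.float64(0.1236), np.float64(0.0881)], 0.003), ([np.float64(0.1235), np.float64(0.0725)], 0.003), ([np.float64(0.1243), np.float64(-0.0877)], 0.003)]
38 [([np.float64(0.0937), np.float64(0.0752)], 0.026), ([np.float64(0.0928), np.float64(0.0616)], 0.026), ([np.float64(0.1218), np.float64(-0.0876)], 0.002)]
45 [([np.float64(0.0894), np.float64(0.0748)], 0.025), ([np.float64(0.0895), np.float64(0.0617)], 0.025), ([np.float64(0.1149), np.float64(-0.0861)], 0.002)]
60 [([np.float64(0.0778), np.float64(0.0726)], 0.026), ([np.float64(0.0774), np.float64(0.0597)], 0.026), ([np.float64(0.0782), np.float64(-0.0707)], 0.026)]
```

The wrist view shows the board inside the walls (far edge row 37), with the back brick's face just behind it (rows 0-36). Depth puts the gap at roughly 29 mm. I'll advance 21 mm, then feel.

Call:
arm_command --targets '[0.0023,0.0001,0.0019,0,0,0,0.0023,0.0001,0.0019,0,0,0,0.0023,0.0001,0.0019,0,0,0,0.0023,0.0001,0.0019,0,0,0,0.0023,0.0001,0.0019,0,0,0,0.0023,0,0.0019,0,0,0,0.0023,0,0.0019,0,0,0,0,0,0,0,0,0,0,0,0,0,0,0]'

```text
clock: 11.65
eef_pos: [0.5009, 0.0671, 0.0011]
tool_rot: [179.7, -39.7, 95.5]
wrist_force: [1.9, -4.0, 1.8]
gripper_width: 0.0856
grip_force: 1.9
```

```bash
cat > gap.py <<'E'
from h import *
from look import hf,h,l,H
p=arm.camera('wrist'); w=cloud(p); q=w.reshape(-1,3); x=(q[:,:2]-H)@h; y=(q[:,:2]-H)@l; z=q[:,2]
f=(z>.004)&(z<.10)&(abs(y)<.085)&(x>.109)&(x<.17)
b=(abs(z-.0255)<.003)&(abs(y)<.072)&(x>.05)&(x<.165)
up=(z>.034)&(z<.10)&f
print('brick pts',f.sum(),'above board',up.sum(), np.percentile(x[f],[5,50,95]).round(4) if f.any() else '', np.median(x[up]).round(4) if up.any() else '')
for s in (1,-1):
    e=b&(y*s>.045); print('far edge',s,np.percentile(x[e],99.5).round(4))
e=(abs(z-.0255)<.003)&(abs(y)<.085)&(x<.1); print('near edge',np.percentile(x[e],1).round(4))
E
python3 gap.py
```

```text
tcp_h [-0.0029  0.0004] [0.5009 0.0671 0.0011] [179.7 -39.7  95.5] [ 1.9 -4.   1.8]
brick pts 8530 above board 2922 [0.112  0.1233 0.1243] 0.1233
far edge 1 0.1243
far edge -1 0.1244
near edge -0.0201
```

Call:
arm_command --targets '[0.0015,0,0.0013,0,0,0,0.0015,0,0.0013,0,0,0,0.0008,0,0.0006,0,0,0,0,0,0,0,0,0,0,0,0,0,0,0]'

```text
clock: 12.12
eef_pos: [0.5001, 0.0721, 0.0011]
tool_rot: [179.7, -39.7, 95.5]
wrist_force: [2.0, -4.1, 1.3]
gripper_width: 0.0855
grip_force: 2.5
```

```bash
python3 - <<'E'
from h import *
from look import hf,h,l,H
p=arm.camera('wrist'); w=cloud(p); cv2.imwrite('pics/w_gap.png',p['img'])
x=(w[...,:2]-H)@h; z=w[...,2]; y=(w[...,:2]-H)@l
for u in range(200,480,30):
    c=[(v,round(float(x[v,u]),4),round(float(z[v,u]),4)) for v in range(0,150) if abs(y[v,u])<.073]
    # last row from the bottom going up where z~.0255 and x still growing
    bt=[t for t in c if t[1]<.1225 and abs(t[2]-.0255)<.0025]
    fc=[t for t in c if t[1]>.1215 and abs(t[2]-.0255)>.003]
    if bt: print(u,round(float(y[bt[0][0],u]),3),'edge',max(t[1] for t in bt),'face',np.median([t[1] for t in fc]) if fc else None, 'lowest face z',min((t[2] for t in fc),default=None))
E
```

```text
tcp_h [0.0021 0.0007] [0.5001 0.0721 0.0011] [179.7 -39.7  95.5] [ 2.  -4.1  1.3]
200 0.068 edge 0.1199 face 0.12355 lowest face z 0.0286
230 0.052 edge 0.12 face 0.1233 lowest face z 0.0285
410 -0.043 edge 0.1189 face 0.1233 lowest face z 0.0291
440 -0.059 edge 0.1194 face 0.1238 lowest face z 0.0292
470 -0.073 edge 0.106 face 0.1231 lowest face z 0.033
```

Call:
arm_command --targets '[0.0012,0,0.001,0,0,0,0,0,0,0,0,0,0,0,0,0,0,0]'

```text
clock: 12.42
eef_pos: [0.4999, 0.0736, 0.0011]
tool_rot: [179.7, -39.7, 95.5]
wrist_force: [2.0, -5.4, 1.1]
gripper_width: 0.0855
grip_force: 2.5
```

Call:
arm_command --targets '[0.0008,0,0.0006,0,0,0,0,0,0,0,0,0,0,0,0,0,0,0]'

```text
clock: 12.67
eef_pos: [0.4999, 0.0743, 0.0011]
tool_rot: [179.7, -39.7, 95.6]
wrist_force: [0.7, -6.0, 2.1]
gripper_width: 0.0855
grip_force: 3.0
```

Call:
arm_command --targets '[0.0008,0,0.0006,0,0,0,0,0,0,0,0,0,0,0,0,0,0,0]'

```text
clock: 12.92
eef_pos: [0.5, 0.0745, 0.0011]
tool_rot: [179.7, -39.6, 95.6]
wrist_force: [0.3, -9.2, 2.9]
gripper_width: 0.0853
grip_force: 4.6
```

Call:
arm_command --targets '[0.0006,0,0.0005,0,0,0,0,0,0,0,0,0,0,0,0,0,0,0]'

```text
clock: 13.17
eef_pos: [0.5002, 0.0746, 0.001]
tool_rot: [179.6, -39.5, 95.7]
wrist_force: [0.3, -10.5, 5.3]
gripper_width: 0.0854
grip_force: 5.9
```

```bash
python3 gap.py; python3 - <<'E'
from h import *
from look import hf,h,l,H
p=arm.camera('wrist'); w=cloud(p); cv2.imwrite('pics/w_home.png',p['img'])
x=(w[...,:2]-H)@h; z=w[...,2]; y=(w[...,:2]-H)@l
f=(z>.035)&(z<.1)&(abs(y)<.085)&(x>.115)&(x<.14); print('face slope deg',np.degrees(np.polyfit(y[f],x[f],1)[0]))
n=(z>.005)&(z<.020)&(abs(y)<.07)&(x>-.02)&(x<.02); print(n.sum())
E
```

```text
tcp_h [0.0047 0.0004] [0.5002 0.0746 0.001 ] [179.6 -39.5  95.7] [  0.3 -10.5   5.3]
brick pts 4801 above board 4 [0.1108 0.1229 0.1242] 0.1222
far edge 1 0.1241
far edge -1 0.1242
near edge -0.0124
tcp_h [0.0047 0.0004] [0.5002 0.0746 0.001 ] [179.6 -39.5  95.7] [  0.  -11.5   4.6]Traceback (most recent call last):
  File "<stdin>", line 5, in <module>
    raise TypeError("expected non-empty vector for x")
TypeError: expected non-empty vector for x
```

View pics/w_home.png

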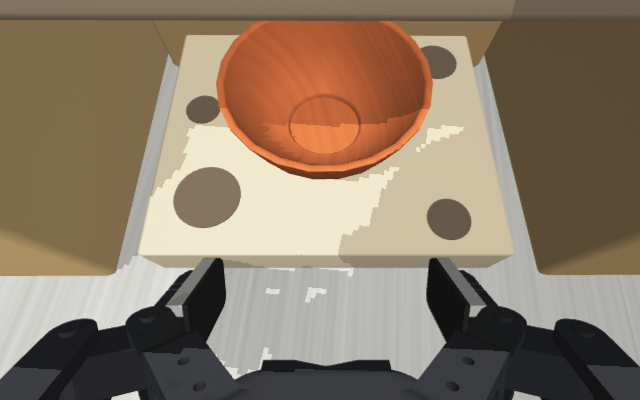

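The wrist view shows the board's far edge (row 36) tight against the brick face (rows 20-36), the bowl in the middle, and wall gaps left and right. The push rose from 5 to 11 N while the tool stopped moving, so the board has met the brick. One check of the edge, then I retreat.

```bash
python3 - <<'E'
from h import *
from look import hf,h,l,H
p=arm.camera('wrist'); w=cloud(p)
x=(w[...,:2]-H)@h; z=w[...,2]; y=(w[...,:2]-H)@l
for u in (200,215,445,460):
    print(u,[(v,round(float(x[v,u]),4),round(float(z[v,u]),4)) for v in range(24,48,2)])
E
```

```text
tcp_h [0.0047 0.0004] [0.5002 0.0746 0.001 ] [179.6 -39.5  95.7] [ -0.3 -11.6   5.4]
200 [(24, 0.1226, 0.0314), (26, 0.1238, 0.0293), (28, 0.1245, 0.0275), (30, 0.1232, 0.0274), (32, 0.1232, 0.0261), (34, 0.1236, 0.0245), (36, 0.1207, 0.0258), (38, 0.1187, 0.0263), (40, 0.1178, 0.0257), (42, 0.1162, 0.0259), (44, 0.1152, 0.0255), (46, 0.1126, 0.0266)]
215 [(24, 0.1229, 0.0313), (26, 0.124, 0.0291), (28, 0.1235, 0.0284), (30, 0.1232, 0.0274), (32, 0.1238, 0.0257), (34, 0.1238, 0.0244), (36, 0.1207, 0.0258), (38, 0.1199, 0.0252), (40, 0.1179, 0.0257), (42, 0.1161, 0.026), (44, 0.1157, 0.0251), (46, 0.1138, 0.0256)]
445 [(24, 0.1235, 0.0314), (26, 0.1239, 0.0299), (28, 0.1233, 0.0292), (30, 0.1232, 0.0281), (32, 0.1237, 0.0264), (34, 0.1242, 0.0247), (36, 0.1209, 0.0262), (38, 0.1201, 0.0257), (40, 0.1177, 0.0265), (42, 0.1171, 0.0258), (44, 0.1154, 0.026), (46, 0.1142, 0.0258)]
460 [(24, 0.1241, 0.0309), (26, 0.1237, 0.0301), (28, 0.1229, 0.0295), (30, 0.1235, 0.0278), (32, 0.1233, 0.0268), (34, 0.1234, 0.0255), (36, 0.1215, 0.0258), (38, 0.1195, 0.0263), (40, 0.1188, 0.0256), (42, 0.1166, 0.0263), (44, 0.1155, 0.026), (46, 0.1143, 0.0258)]
```

Call:
arm_command --targets '[-0.0008,0,-0.0006,0,0,0,-0.0015,0,-0.0013,0,0,0,-0.004,0,-0.0033,0,0,0,-0.0077,0,-0.0064,0,0,0,-0.0077,0,-0.0064,0,0,0,-0.0077,0,-0.0064,0,0,0,-0.0077,0,-0.0064,0,0,0,-0.0077,0,-0.0064,0,0,0,-0.0077,0,-0.0064,0,0,0,-0.0077,0,-0.0064,0,0,0,-0.0077,0,-0.0064,0,0,0,0.0064,0,-0.0077,0,0,0,0.0064,0,-0.0077,0,0,0,0.0064,0,-0.0077,0,0,0,0.0064,0,-0.0077,0,0,0,0,0,0,0,0,0,0,0,0,0,0,0]'

```text
clock: 14.73
eef_pos: [0.5074, -0.0105, 0.0421]
tool_rot: [179.7, -39.7, 95.6]
wrist_force: [-0.2, -0.6, -0.3]
gripper_width: 0.0855
grip_force: 0.0
```

```bash
python3 - <<'E'
from h import *
from look import hf,h,l,H
p=arm.camera('wrist'); w=cloud(p); cv2.imwrite('pics/w_fin.png',p['img'])
x=(w[...,:2]-H)@h; z=w[...,2]; y=(w[...,:2]-H)@l
n=(abs(z-.0255)<.003)&(abs(y)<.085)&(x<.06)&(x>-.03); r=cv2.minAreaRect(w[n][:,:2].astype(np.float32)); print(n.sum(),np.percentile(x[n],1),r)
e=(z>.006)&(z<.02)&(abs(y)<.07)&(abs(x-.003)<.012); print('near face',e.sum(),np.median(x[e]),'yaw err deg',np.degrees(np.polyfit(y[e],x[e],1)[0]))
E
```

```text
tcp_h [-0.0807  0.0014] [ 0.5074 -0.0105  0.0421] [179.7 -39.7  95.6] [-0.2 -0.6 -0.3]
16001 0.0031812179228004394 ((0.4963921308517456, 0.10080760717391968), (0.14986875653266907, 0.05771245062351227), 5.471213340759277)
near face 2688 0.003452530915774109 yaw err deg 0.02198224610567973
```

View pics/w_fin.png

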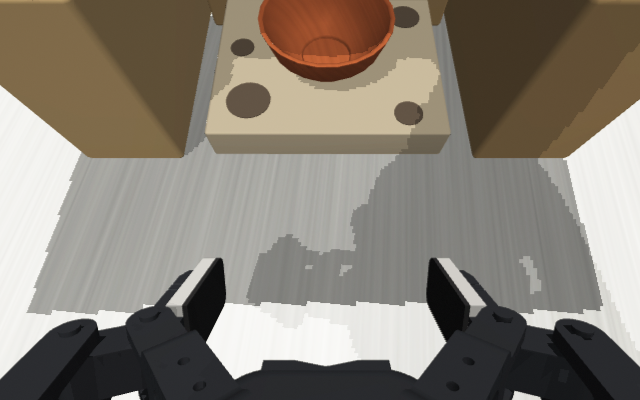

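The board (near edge row 135, near face at x=3.5 mm, so the far edge is at 123.5 mm, level with the brick face) is square and flush. The bowl is upright and the gripper is clear.

```bash
python3 -c "
from workcell import arm
print(arm.finish_job())"
```

```text
the job is handed in; nothing more can be done
None
```

I pushed the board into the hearth until it met the back brick, with the bowl still upright near its middle, and handed the job in; no verdict came back. In the last measurements the board was flush to within about 1–2 mm and square, the brick face had not measurably moved, and I touched nothing else on the bench.

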